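# Seat the turntable platter of the curing station

### The arm

A 6-joint arm with a two-finger parallel gripper is mounted at the origin on the work surface. World frame = base frame: x ahead of the robot, y to its left, z up, the work surface at z = 0. Lengths are in m, angles in rad, forces in N, time in s.
With the tool pointing down it reaches from about 0.275 to 0.875 m from the base axis. Payload 12.5 kg.
Tool frame: the origin (TCP) lies at the very end of the fingers, on their centre line; the grasp point (between the pads) lies 19 mm behind it; z points along the fingers, y is the line along which they close (so a half turn about z gives the same grasp; the last joint's range is limited). The gripper opens to 85 mm and grips with 20 to 120 N. Pads are 22 mm wide; open, the fingers measure 114 mm over their backs; the gripper's body (76 mm by 85 mm) begins 54 mm behind the grasp point. The pads swing forward as they close: fully open they stand 13 mm farther back than shut.
Start: joints at [1.171, 0.351, 1.652, -0, 1.139, -0.085], TCP at [0.17, 0.523, 0.231] pointing down, gripper open.
Joint ranges: [-2.75, 2.75], [-0.79, 2.1], [0.01, 2.65], [-1.57, 4.71], [0.07, 3.14], [-2.87, 2.87]. Speed limits (rad/s): [2.22, 2.22, 2.79, 3.14, 3.14, 3.14].

### API

Orientations are given as a 3x3 rotation matrix whose columns are the frame's x, y, z axes.
In Python, from bench import manip gives the robot as it stands. Calls block until the motion is done:
- manip.move_ptp(position, orientation): joint-space move of the TCP to a pose.
- manip.move_l(position, attitude=None, max_speed=0.15): straight line of the TCP; attitude=None keeps the orientation; max_speed is the mean speed in m/s.
- manip.move_j(angles): joint-space move.
- manip.set_gripper(opening, effort=None): opening from 0.0 (shut) to 1.0 (fully open); effort is the grip in N (None keeps the last); returns when the fingers have stopped.
- manip.dwell(seconds).
- manip.inverse_kinematics(position, orientation): joint angles nearest the present ones, or None.
- manip.grab_frame(name): name is "scene" or "top" or "wrist"; returns (picture, depth): 480x640x3 uint8, red, green, blue; 480x640 float32, m along the optical axis (not along the pixel's ray), 0 where there is no reading.
- manip.get_calibration(name): a dict with "camera_matrix" (3x3 intrinsics, pixels), "R" (3x3) and "t" (3): a world point X has camera coordinates R X + t. Camera axes: x right, y down, z forward; pixel columns grow to the right and rows downward; lengths in m; the calibration is good to about 2 mm. A picture is of the moment at which its call begins: read the wrist's pose just before it. get_calibration takes no time and is no camera call; for the wrist camera it gives the pose at the moment of the call.
A pose or a line that the arm cannot do raises manip.Unreachable and nothing moves.
- manip.sign_off(): hands the job in; it is judged then, once.
Trained networks look in the newest picture that a camera, given by its name, has taken for a name from the list of things; names that differ only in an ending like _2 or _b are one class to them, and where a whole thing is asked for, a point or a joint stands for the part that bears it (a point fixed in the world has none). Each returns a list of dicts, best first, with "confidence" (0 to 1); they miss things now and then, are a little off and sometimes report something else, mostly with a low value. They report only what shows in the picture. A call takes as long as a camera call.
- manip.look_for(camera, name): "at" ([x, y, z] in m, in world coordinates, good to about 4 mm: the middle of the surface that is visible of it).
Readings, each from a call of its own:
- manip.current_time(): time.
- manip.current_qpos(): joint angles.
- manip.current_joint_vel(): joint speeds.
- manip.current_joint_torque(): joint torques, N m.
- manip.current_ee_pos(): TCP position.
- manip.current_tcp_rot(): TCP orientation.
- manip.current_force(): force on the tool from outside, world axes, zero at the start.
- manip.current_ft_torque(): the same for the moment, N m.
- manip.current_grip_width(): opening from 0.0 (shut) to 1.0 (fully open).
- manip.current_grip_force(): force on a finger pad.
Only numpy, scipy, OpenCV 4.12 (cv2) and the standard library are available. Lean on these libraries where they do the work, as an engineer would, in place of code of your own. Each camera call takes 0.05 s, during which the arm holds its last target. There are 200 camera calls.

### The job

The round metal platter on the curing station is riding up on its drive pin. Turn it round with a fingertip (its pegs give the finger something to push) until the notch in its rim stands over the pin, then press it down fully home. Do not lift the platter, leave every other thing where it is, and finish with the hand clear.

Things in the scene. Friction and masses are not known exactly. Their poses are not given: they have to be found in the camera images.
- station: black curing station, a fixed box 260 x 240 mm, its flat deck 70 mm high; origin under its centre, on the counter; the toggle-switch front faces its -x, z up. The platter's axis stands upright through its centre. It does not move.
- pin_top (a point): top of the upright round drive pin (12 mm across, domed) fixed in the deck, 76 mm from the platter's axis and 92 mm above the counter; it stands under the platter's rim, only its outer 2 mm showing beyond. Its steel foot block (30 mm long radially, 16 mm wide, 10 mm high) reaches outward to 104 mm from the axis and shows where the pin is
- notch (a point): point in the platter's rim notch, level with the platter's upper face, 76 mm from the axis (in the outer part of the notch); straight above pin_top when the notch is centred over the pin. The notch is a single rectangular cut in the rim, 18 mm wide, 18 mm deep. The pin enters it when centred within about 3 mm; its dome guides it in from up to about 5 mm.
- hub (a point): centre of the flat top of the platter's round hub (32 mm across, 10 mm above the platter's upper face), on the platter's axis; the place to press
- peg0 (a point): top centre of one of three equal upright rubber pegs on the platter, 12 mm across, 20 mm tall above the platter's upper face, 45 mm from the axis; this one stands 60 degrees anticlockwise (seen from above) from the notch
- peg1 (a point): top centre of the peg opposite the notch (180 degrees from it)
- peg2 (a point): top centre of the peg 60 degrees clockwise (seen from above) from the notch
- platter (a joint): turning angle (rad, anticlockwise seen from above, no stops) of the platter, an aluminium disc 160 mm across, 8 mm thick, its upper face 100 mm above the counter while up on the pin, 90 mm seated. 0 or a full turn = notch over the pin; elsewhere the pin holds it up. Starts 0.7 rad or more away. It turns either way with a drag of 0.05 N m and stays where left.
- platter_drop (a joint): how far the platter has gone down its spindle, m: 0 = up on the pin, 0.010 = fully seated, negative = lifted. A stiff fit (6 N of friction, platter 0.2 to 0.4 kg) holds it at any height, so it does not fall by itself; some 2 to 5 N of push on the hub takes it down once the notch is over the pin.
- bottle: empty glass bottle with metal twist cap, 68 mm across, 155 mm tall, standing beside the station; origin under its centre. Leave alone.
- cover: clear acrylic cover of the turntable, 170 mm across, 178 mm tall with its knob, standing at the left; origin under its centre. Leave alone.
- bin: red plastic parts bin 170 x 130 x 75 mm at the right; origin under its centre. Leave alone.
- clamp: wooden hand clamp, two jaws 150 mm long, about 150 mm over its handles, 28 mm high, lying right of the station; origin under its centre. Leave alone.
- screwdriver: screwdriver 160 mm long, lying beyond the station. Leave alone.
- nut: round steel nut 22 mm across, 9 mm high, lying in a corner of the station's deck. Leave alone.
- pawn: grey printed game pawn, 34 mm across, 49 mm tall, standing between robot and station. Leave alone.

How it is judged:
On the way, in this order (a step that is already met when the one before it is completed fails the run):
1. the platter has been turned so that its notch has come to the pin (within 10 mm) (horizontal distance between notch and pin_top below 0.01 m).
2. the platter has been pressed down over the pin (value of joint platter_drop above 0.008 m and horizontal distance between notch and pin_top below 0.007 m), for 0.2 s.
At the end, for the whole second after the job is handed in: the platter is down at least 8 of its 10 mm with the notch over the pin (within 7 mm, as the pin in the notch allows) and still; every other thing within 20 mm of where it was (all of step 2 and velocity of joint platter between -0.05 and 0.05 rad/s and distance of each of bottle, cover, bin, clamp, screwdriver, nut, pawn from where it was at the start of the episode below 0.02 m); the robot touches nothing.
It fails at once if the platter is lifted more than 4 mm (value of joint platter_drop below -0.004 m).
It fails at once if a bystander is moved or lifted by more than 20 mm (distance of any of bottle, cover, bin, clamp, screwdriver, nut, pawn from where it was at the start of the episode above 0.02 m).
It also fails if it takes over 51 s, if anything falls off the work surface, if the arm or the gripper's body presses on something with over 40 N, if the wrist force passes 120 N, or if a joint passes its speed limit or range.

## Working session

There is one attempt and no reset: what is moved stays moved. The work goes in short steps, each a Python script; the robot and the scene stay as the last script left them, time stands still between calls to the robot, and variables do not carry over. Pictures are saved under pics/ and viewed, at most 10 in all, crops included, and the job is handed in when it is done.

```bash
mkdir -p pics; python3 - <<'E'
from bench import manip
import cv2,numpy as np
for c in("top","scene"):
    p,d=manip.grab_frame(c); cv2.imwrite(f"pics/{c}0.png",p[:,:,::-1]); np.savez(f"pics/{c}0.npz",p=p,d=d)
    k=manip.get_calibration(c); print(c,(-k["R"].T@k["t"]).round(3))
    for n in("station","pin_top","notch","hub","peg0","peg1","peg2","bottle","cover","pawn","nut","clamp"):
        print(n,[(np.round(r["at"],3).tolist(),round(r["confidence"],2)) for r in manip.look_for(c,n)[:4]])
print(manip.current_time())
E
```

```text
top [ 0.399 -0.017  1.133]
station [([0.561, 0.076, 0.069], 0.95)]
pin_top [([0.564, 0.073, 0.066], 0.63)]
notch [([0.57, 0.08, 0.099], 0.71), ([0.563, 0.075, 0.07], 0.65)]
hub [([0.571, 0.079, 0.103], 0.72)]
peg0 [([0.568, 0.08, 0.1], 0.83)]
peg1 [([0.568, 0.08, 0.1], 0.83)]
peg2 [([0.568, 0.08, 0.1], 0.83)]
bottle [([0.556, 0.252, 0.107], 0.73)]
cover [([0.549, 0.42, 0.159], 0.62)]
pawn [([0.393, 0.042, 0.015], 0.46), ([0.57, 0.08, 0.098], 0.23)]
nut []
clamp [([0.549, 0.419, 0.16], 0.65), ([0.544, -0.142, 0.031], 0.56), ([0.494, -0.507, 0.001], 0.4)]
scene [0.961 0.705 1.265]
station [([0.59, 0.105, 0.068], 0.81)]
pin_top [([0.589, 0.111, 0.068], 0.83)]
notch [([0.576, 0.458, 0.156], 0.72), ([0.574, 0.086, 0.101], 0.65)]
hub [([0.572, 0.084, 0.103], 0.68)]
peg0 [([0.572, 0.086, 0.097], 0.66)]
peg1 [([0.572, 0.086, 0.097], 0.66)]
peg2 [([0.572, 0.086, 0.097], 0.66)]
bottle [([0.58, 0.275, 0.098], 0.57)]
cover [([0.579, 0.457, 0.154], 0.75)]
pawn [([0.392, 0.053, 0.017], 0.68)]
nut [([0.578, 0.274, 0.102], 0.69), ([0.478, 0.184, 0.079], 0.39)]
clamp [([0.548, -0.139, 0.025], 0.56)]
1.3
```

View pics/top0.png

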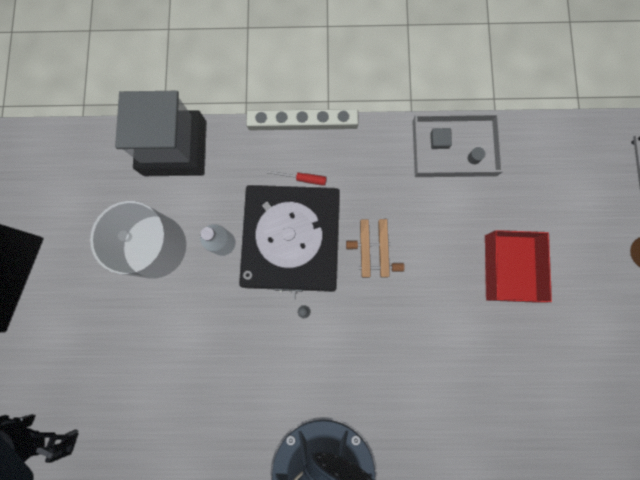

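The top view shows the platter centred at about (289,236), its notch at (316,226), the foot block at (266,206) and the nut at (248,275). The platter needs roughly +107° anticlockwise. I'll close the gripper and take a closer look from the wrist.

```bash
cat > h.py <<'E'
from bench import manip
import cv2,numpy as np
def Rz(a): # tool down, tool y axis at world angle a
    y=np.array([np.cos(a),np.sin(a),0]);z=np.array([0,0,-1.]);return np.column_stack([np.cross(y,z),y,z])
def proj(c,X):
    X=np.atleast_2d(X);q=X@c["R"].T+c["t"];q=q@c["camera_matrix"].T;return q[:,:2]/q[:,2:]
def onplane(c,uv,z):
    r=c["R"].T@np.linalg.inv(c["camera_matrix"])@np.array([uv[0],uv[1],1.]);o=-c["R"].T@c["t"];return o+r*(z-o[2])/r[2]
def snap(name):
    c=manip.get_calibration("wrist");p,d=manip.grab_frame("wrist")
    cv2.imwrite(f"pics/{name}.png",p[:,:,::-1]);np.savez(f"pics/{name}.npz",p=p,d=d,**c);return c,p,d
E
python3 - <<'E'
from h import *
R=manip.current_tcp_rot();print(R.round(3))
p=manip.current_ee_pos()
manip.set_gripper(0)
manip.move_l([p[0],p[1],.34],max_speed=.25)
for a in (0.5,0,-.5,1,-1,1.57,-1.57):
    q=manip.inverse_kinematics([.53,.08,.36],Rz(a));print(a,None if q is None else np.round(q,2))
manip.move_ptp([.53,.08,.36],R)
c,P,d=snap("w1");print(-c["R"].T@c["t"])
print(proj(c,[.571,.08,.1]),manip.current_time(),manip.current_qpos())
for n in("hub","notch","peg0","station","pin_top"): print(n,[(np.round(r["at"],3).tolist(),round(r["confidence"],2)) for r in manip.look_for("wrist",n)[:4]])
E
```

```text
[[-0.951  0.31  -0.   ]
 [ 0.31   0.951  0.   ]
 [ 0.     0.    -1.   ]]
0.5 [ 0.06  0.22  1.51 -0.    1.41 -0.44]
0 [ 0.06  0.22  1.51 -0.    1.41  0.06]
-0.5 [ 0.06  0.22  1.51 -0.    1.41  0.56]
1 [ 0.06  0.22  1.51 -0.    1.41 -0.94]
-1 [ 0.06  0.22  1.51 -0.    1.41  1.06]
1.57 [ 0.06  0.22  1.51 -0.    1.41 -1.51]
-1.57 [ 0.06  0.22  1.51 -0.    1.41  1.63]
[0.45071939 0.10690042 0.50168684]
[[324.50087048 225.08923172]] 4.75 [ 6.43000149e-02  2.23499349e-01  1.50512724e+00  1.35143213e-04
  1.41303714e+00 -1.19281385e+00]
hub []
notch []
peg0 [([0.39, 0.051, 0.016], 0.75), ([0.565, 0.082, 0.102], 0.56), ([0.569, -0.425, 0.005], 0.45)]
station [([0.54, 0.086, 0.072], 0.9)]
pin_top [([0.549, 0.086, 0.07], 0.97), ([0.389, 0.05, 0.016], 0.22)]
```

View pics/w1.png

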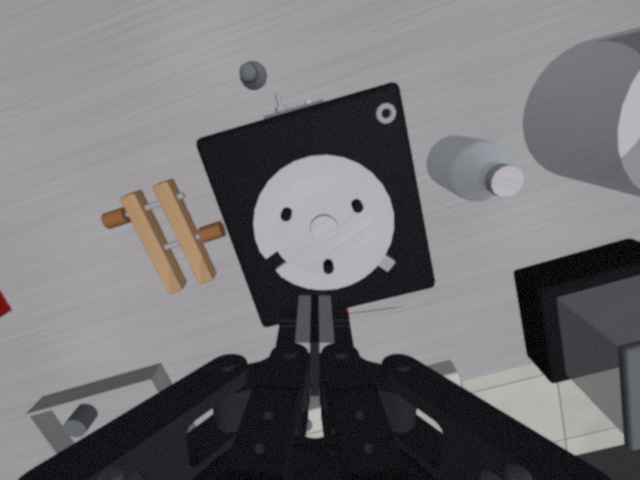

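The wrist view shows the platter centred at about (324,224), the notch at (274,259), the foot block at (388,264), and the pegs at (286,214), (357,206) and (328,267). I'll measure these from the depth and brightness.

```bash
cat >> h.py <<'E'
def measure(c,p,d,zt,ctr=None):
    """centre, notch angle, pin angle (deg) from the picture rectified on plane z=zt, 0.5 mm/px"""
    s=.0005;N=480;c0=np.array([.571,.08])
    def rect(z):
        src=np.float32([[0,0],[N,0],[N,N],[0,N]]);w=[[c0[0]+(u-N/2)*s,c0[1]+(v-N/2)*s,z] for u,v in src]
        return cv2.warpPerspective(p,cv2.getPerspectiveTransform(np.float32(proj(c,w)),src),(N,N),flags=cv2.INTER_LINEAR)
    g=rect(zt).max(2)
    if ctr is None:
        m=(g>95).astype(np.uint8);m=cv2.morphologyEx(m,cv2.MORPH_OPEN,np.ones((25,25)))
        cn=max(cv2.findContours(m,cv2.RETR_EXTERNAL,cv2.CHAIN_APPROX_NONE)[0],key=cv2.contourArea)
        hull=cv2.convexHull(cn);(x,y),(w,h),_=cv2.fitEllipse(hull);print("disc dia mm",w/2,h/2)
        ctr=c0+(np.array([x,y])-N/2)*s
    a=np.radians(np.arange(0,360,.5))
    def ring(im,r):
        xy=[((ctr[k]-c0[k])/s+N/2+np.outer(r,[np.cos,np.sin][k](a))/s).astype(np.float32) for k in(0,1)]
        return cv2.remap(im,*xy,cv2.INTER_LINEAR).mean(0)
    def arcs(b):
        if b.all() or not b.any(): return []
        k=int(np.argmin(b));b=np.roll(b,-k);e=np.diff(np.r_[0,b.astype(int),0]);return [(round((((i+j-1)/2+k)*.5)%360,1),(j-i)*.5) for i,j in zip(np.where(e==1)[0],np.where(e==-1)[0]) if j-i>6]
    print("ctr",ctr.round(4),"notch dark arcs",arcs(ring(g,np.linspace(.067,.075,9))<85),
      "pegs",arcs(ring(g,np.linspace(.042,.046,5))<85),"block bright arcs",arcs(ring(rect(.08).max(2),np.linspace(.092,.1,9))>85))
    return ctr,g
E
python3 - <<'E'
from h import *
f=np.load("pics/w1.npz");ctr,g=measure(f,f["p"],f["d"],.1);cv2.imwrite("pics/r1.png",g)
c=manip.get_calibration("top");t=np.load("pics/top0.npz");measure(c,t["p"],t["d"],.1)
E
```

```text
disc dia mm 160.84629821777344 163.309326171875
ctr [0.5725 0.0788] notch dark arcs [(np.float64(288.2), np.float64(12.0))] pegs [(np.float64(106.0), np.float64(18.5)), (np.float64(232.8), np.float64(18.0)), (np.float64(348.0), np.float64(11.5))] block bright arcs [(np.float64(37.8), np.float64(11.0))]
disc dia mm 160.90158081054688 168.30609130859375
ctr [0.5742 0.08  ] notch dark arcs [(np.float64(287.2), np.float64(11.0))] pegs [(np.float64(109.0), np.float64(12.5)), (np.float64(230.5), np.float64(9.5)), (np.float64(347.5), np.float64(10.5))] block bright arcs [(np.float64(37.2), np.float64(11.0))]
```

View pics/r1.png

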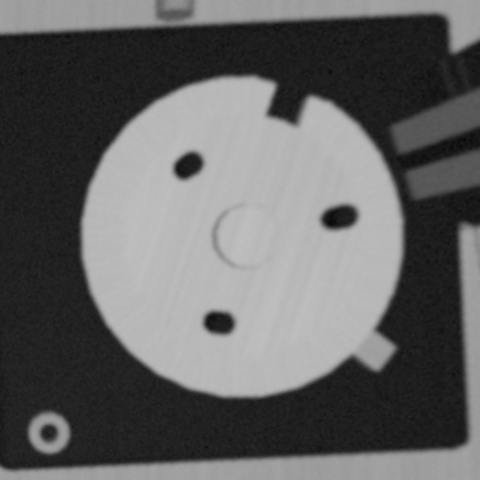

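```bash
cat >> h.py <<'E'
C=np.array([.5725,.0788]);Z=.107
def pose(phi,z,r=.045):
    f=np.radians(phi);return [C[0]+r*np.cos(f),C[1]+r*np.sin(f),z],Rz(np.radians(phi-270))
E
python3 - <<'E'
from h import *
p,R=pose(186,.2);manip.move_ptp(p,R)
p,R=pose(186,Z);manip.move_l(p,R,max_speed=.12);print(manip.current_force().round(2))
for f in range(196,297,10):
    p,R=pose(f,Z);manip.move_l(p,R,max_speed=.06)
    if f%20==16: print(f,manip.current_force().round(2))
c,P,d=snap("w2");print(manip.current_time(),manip.current_ee_pos(),p)
measure(c,P,d,.1,C)
E
```

```text
[-0.58 -0.35  0.54]
196 [ 1.13 -0.03 -0.14]
216 [-0.73  0.68  0.  ]
236 [-1.37 -0.13 -0.75]
256 [-0.15  0.43  1.17]
276 [-0.66  0.53 -0.5 ]
296 [-0.25 -0.14  0.09]
11.8583 [0.59196238 0.03832068 0.1069737 ] [np.float64(0.5922267016055085), np.float64(0.03835426791653748), 0.107]
ctr [0.5725 0.0788] notch dark arcs [(np.float64(24.0), np.float64(12.5)), (np.float64(296.2), np.float64(32.0))] pegs [(np.float64(82.0), np.float64(17.5)), (np.float64(204.8), np.float64(14.0)), (np.float64(296.8), np.float64(6.0)), (np.float64(322.5), np.float64(13.5))] block bright arcs [(np.float64(37.8), np.float64(10.0)), (np.float64(267.0), np.float64(4.5)), (np.float64(274.8), np.float64(5.0))]
```

View pics/w2.png

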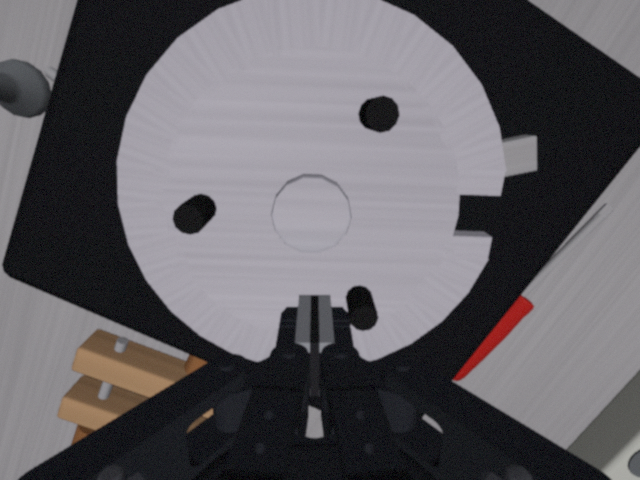

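The notch now measures 24.0° and the pin 37.8°, and the view shows the notch at (480,215) just short of the block at (520,155). Another +13.8° is needed.

```bash
python3 - <<'E'
from h import *
for f in (303,309.8):
    p,R=pose(f,Z);manip.move_l(p,R,max_speed=.04)
c,P,d=snap("w3");measure(c,P,d,.1,C);measure(c,P,d,.1,C+[.001,.001])
q=np.array([1.4,0]);print(manip.current_time(),manip.current_force().round(2))
E
```

```text
ctr [0.5725 0.0788] notch dark arcs [(np.float64(33.8), np.float64(4.0)), (np.float64(309.8), np.float64(32.0))] pegs [(np.float64(96.0), np.float64(17.5)), (np.float64(217.8), np.float64(14.0)), (np.float64(310.5), np.float64(6.5)), (np.float64(336.2), np.float64(14.0))] block bright arcs [(np.float64(37.8), np.float64(10.0)), (np.float64(282.0), np.float64(3.5))]
ctr [0.5735 0.0798] notch dark arcs [(np.float64(33.5), np.float64(4.5)), (np.float64(308.8), np.float64(32.0))] pegs [(np.float64(97.2), np.float64(18.0)), (np.float64(217.8), np.float64(11.0)), (np.float64(308.5), np.float64(6.5)), (np.float64(334.8), np.float64(14.0))] block bright arcs [(np.float64(37.5), np.float64(9.5)), (np.float64(258.8), np.float64(5.0)), (np.float64(276.2), np.float64(29.0))]
12.475 [-0.64  0.62  0.2 ]
```

View pics/w3.png

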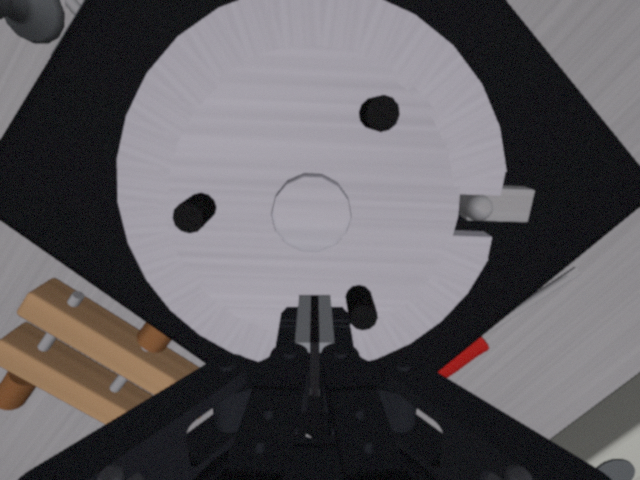

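The pin dome now shows inside the notch, at (480,208). The notch edges run (460–505,195) and (454–492,236). I'll check the angle, back the finger off and press the hub.

```bash
python3 - <<'E'
from h import *
f=np.load("pics/w3.npz")
for uv,z in(((481,195),.1),((475,235.5),.1),((480,208),.0915)):
    w=onplane(f,uv,z)[:2]-C;print(uv,np.linalg.norm(w).round(4),np.degrees(np.arctan2(w[1],w[0])).round(2))
print(proj(f,[*(C+.076*np.array([np.cos(np.radians(37.8)),np.sin(np.radians(37.8))])),.092]))
E
```

```text
(481, 195) 0.0693 44.56
(475, 235.5) 0.07 30.14
(480, 208) 0.0734 38.29
[[486.2017031  209.85645898]]
```

```bash
python3 - <<'E'
from h import *
p,R=pose(300,Z);manip.move_l(p,R,max_speed=.05)
p[2]=.14;manip.move_l(p,max_speed=.1)
manip.move_l([*C,.14],max_speed=.1)
manip.move_l([*C,.114],max_speed=.08)
f0=manip.current_force()
for z in np.arange(.111,.0975,-.001):
    manip.move_l([*C,z],max_speed=.02);F=manip.current_force()[2]-f0[2];print(round(z,4),F.round(1),manip.current_ee_pos()[2].round(4))
    if F>15:break
print(manip.current_time())
E
```

```text
0.111 0.2 0.1111
0.11 0.9 0.1102
0.109 2.6 0.1092
0.108 3.5 0.108
0.107 1.8 0.107
0.106 2.3 0.106
0.105 1.9 0.1049
0.104 3.4 0.1039
0.103 3.4 0.1029
0.102 1.9 0.1019
0.101 2.8 0.1009
0.1 5.5 0.1003
0.099 15.8 0.1001
17.6583
```

It went down 10 mm at about 3 N and then stopped hard. I'll retract and verify.

```bash
python3 - <<'E'
from h import *
manip.move_l([*C,.25],max_speed=.12)
manip.move_l([.53,.08,.3],max_speed=.15)
c,P,d=snap("w4");measure(c,P,d,.09,C)
for a in(100,160,220): 
    X=np.array([*(C+.06*np.array([np.cos(np.radians(a)),np.sin(np.radians(a))])),.09]);u,v=proj(c,X)[0].astype(int)
    print(a,u,v,"z",(-c["R"].T@c["t"]+c["R"].T@np.linalg.inv(c["camera_matrix"])@[u*d[v,u],v*d[v,u],d[v,u]])[2].round(4) if 0<=u<640 and 0<=v<480 else None)
print(manip.current_time())
E
```

```text
ctr [0.5725 0.0788] notch dark arcs [] pegs [(np.float64(95.0), np.float64(17.5)), (np.float64(220.8), np.float64(17.0)), (np.float64(336.0), np.float64(11.5))] block bright arcs [(np.float64(37.8), np.float64(11.0)), (np.float64(285.2), np.float64(8.0))]
100 373 166 z 0.0884
160 310 177 z 0.0898
220 290 233 z 0.0908
19.7083
```

View pics/w4.png

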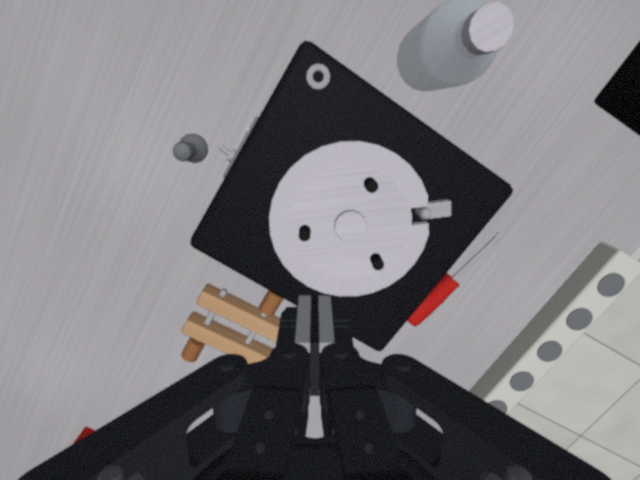

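The platter is seated: its upper face reads about 90 mm, the pin stands in the notch at (424,213), the bystanders look untouched and the hand is clear.

```bash
python3 -c "
from bench import manip
print(manip.sign_off())"
```

```text
the job is handed in; nothing more can be done
None
```

I turned the platter about 110° anticlockwise until its notch stood over the pin and pressed it fully home. The upper face then read about 90 mm and the bystanders in view looked undisturbed. I handed the job in with the hand clear at about 20 s; the sign-off returned no verdict.

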